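# Open the red ink canister in the print workshop

## Robot

A 6-joint arm with a two-finger parallel gripper is mounted at the origin on the work surface. World frame = base frame: x ahead of the robot, y to its left, z up, the work surface at z = 0. Lengths are in m, angles in degrees, forces in N, time in s.
With the tool pointing down it reaches from about 0.25 to 0.725 m from the base axis. Payload 9.7 kg.
Tool frame: the origin (TCP) lies at the very end of the fingers, on their centre line; the grasp point (between the pads) lies 19 mm behind it (bot.grip_point_offset is the z of the grasp point in the tool frame, in m); z points along the fingers, x is the direction in which the jaws open and shut, and the axes are right-handed (so a half turn about z gives the same grasp; the last joint's range is limited). The gripper opens to 85 mm and grips with 20 to 120 N. Pads are 22 mm wide; open, the fingers measure 114 mm over their backs; the gripper's body (76 mm by 85 mm) begins 54 mm behind the grasp point. The pads swing forward as they close: fully open they stand 13 mm farther back than shut.
Start: joints at [-65.088, 4.979, 10.078, 95.1, 0, 90], TCP at [0.232, -0.499, 0.231] pointing down, gripper open.
Joint ranges: [-179.16, 179.16], [-48.56, 103.87], [-65.8, 70.77], [-126.05, 130.52], [-82.76, 87.17], [-180, 180]. Speed limits (degrees/s): [127.2, 127.2, 147.25, 180, 180, 180].

## Interface

Orientations are given as [roll, pitch, yaw] about the fixed x, y, z axes, in that order (R = Rz(yaw) Ry(pitch) Rx(roll)).
In Python, from workcell import get_obs, viewer, job_done, bot gives the robot as it stands.
- The arm moves only by the shell command python3 -m handwheel 'ROWS' [FORCE]. ROWS is JSON, a list of rows, each a list of 5 numbers: the closure, from 0 (fully open) to 1 (shut), then the shift along the world's x, y, z in m, then the turn about the world's z in degrees. A call has 1 to 5 rows; each row is the pose to reach, as a shift and turn from the pose measured when the call began; what a row does not reach only later rows make up. A row lasts 1/10 s, in which the tool goes at most 50 mm and 8.59 degrees, less where a joint would pass 70% of its speed; a pose out of reach is approached as far as the arm can. A call with a gripper value outside its range is refused whole. The fingers move at their own pace and stop on an object; FORCE is the grip in N (left out, the last holds). Time passes only in rows, so rows that repeat a pose let the fingers close. It gives the time, the measured TCP pose, the force and the opening at its end, in the units of the state.
- get_obs(): the state, without advancing time (a new reading comes with each control period).
- viewer.camera(name): name is "side" or "top" or "wrist"; returns a dict with "color" (384x512x3 uint8, blue, green, red), "K" (3x3 intrinsics, pixels), "origin" and "orientation" of the camera in the world. Camera axes: x right, y down, z forward; pixel columns grow to the right and rows downward; lengths in m; the calibration is good to about 2 mm. A picture is of the moment at which its call begins. There is no depth.
- job_done(): hands the job in, once; it reports no verdict.
The state is a dict: "time": time; "q": joint angles; "qd": joint speeds; "joint_efforts": joint torques, N m; "ee_pos": TCP position; "tcp_rot": TCP orientation; "wrist_force": force on the tool from outside, world axes, zero at the start; "torque": the same for the moment, N m; "opening": finger opening in m.
Only numpy, scipy, OpenCV 4.12 (cv2) and the standard library are available. Lean on these libraries where they do the work, as an engineer would, in place of code of your own. Each camera call takes 0.05 s, during which the arm holds its last target.

## Task

Open the red ink canister for washing out: hold the black crank handle of its red screw cap, wind the cap anticlockwise until the thread lets go after about two turns, and lift it clear. Then set the cap down gently, right way up, in the steel tray. Leave the blue canister's cap as it is.

Things in the scene. Friction and masses are not known exactly. Their poses are not given: they have to be found in the camera images.
- red_cap: Red screw cap on the red-banded canister (fixed). Shell 70 mm wide, 55.5 high, open below; 92 mm flange on top; 170 g. Origin: on the axis at the lower rim, 87 mm above table when closed; z up; crank handle 32 mm out along +x. Turned anticlockwise from above it rises 7 mm a turn (play 2 mm), turns easily, lets go after 2 turns (half a turn more is harmless); then 35 mm more lift clears the neck.
- red_knob (a point): Grip point of the red cap's crank handle: on the handle's axis, 27 mm above the flange's top, 82.5 mm above the cap's origin. The handle is an upright black cylinder, 20 mm wide, its top 45 mm above the flange. It revolves freely on its own axis, so a gripper holding it can go round the cap's axis (32 mm radius) without turning itself, rising with the thread; pulling up hard jams it.
- tray: Steel tray, fixed to the table: 180 x 180 mm, rim 18 mm high, walls and floor 4 mm thick. Origin: centre of its underside, on the table; x and y along its sides.
- blue_knob (a point): The same point on the black crank handle of the blue cap, which closes another canister of the same form with a blue band. A bystander: leave it.
Things that resemble listed ones, but are neither listed nor needed, are in the scene too. What is shaped like the red_cap but purple or turquoise is not meant.

How it is judged (in metres and radians):
On the way:
1. the red cap is off its thread and lifted clear of the neck (height (world z) of red_cap above 0.14 m and angle between red_cap's own z axis and vertical below 0.6 rad), for 0.1 s.
At the end, for the whole second after the job is handed in: The red cap stands at rest and upright (within 7 degrees) on the floor of the tray, its axis within 60 mm of the tray's centre along each side; the robot has let go (x of red_cap in the frame of tray between -0.06 and 0.06 m and y of red_cap in the frame of tray between -0.06 and 0.06 m and z of red_cap in the frame of tray between 0 and 0.012 m and angle between red_cap's own z axis and vertical below 0.12 rad and linear speed of red_cap below 0.03 m/s); the robot touches nothing.
It fails at once if the blue cap's handle is moved by more than 15 mm (distance of blue_knob from where it was at the start of the episode above 0.015 m).
It fails at once if the red cap is dropped or slammed down (faster than 0.75 m/s within 80 mm of the table) (linear speed of red_cap above 0.75 m/s and height (world z) of red_cap below 0.08 m).
It also fails if it takes over 61 s, if anything falls off the work surface, if the arm or the gripper's body presses on something with over 40 N, if the wrist force passes 120 N, or if a joint passes its speed limit or range.

## Working session

There is one attempt and no reset: what is moved stays moved. The work goes in short steps, Python scripts to look and compute and a shell command to move; the robot and the scene stay as the last step left them, time stands still between calls to the robot, and variables do not carry over. Pictures are saved under pics/ and viewed, and the job is handed in when it is done.

```bash
ls; mkdir -p pics; python3 - <<'E'
from workcell import get_obs, viewer, bot
import cv2
print(get_obs()); print(bot.grip_point_offset)
for n in ["side","top","wrist"]:
    c=viewer.camera(n); cv2.imwrite(f"pics/{n}0.png",c["color"]); print(n,c["K"],c["origin"],c["orientation"])
E
```

```text
pics
{'time': 0.0, 'q': array([-6.50886780e+01,  5.01291877e+00,  1.00345018e+01,  9.50996397e+01,
        6.61746694e-04,  9.00010436e+01]), 'qd': array([-0.03516778,  0.03888634,  0.02000642,  0.10122021, -0.0377321 ,
       -0.01607155]), 'joint_efforts': array([-4.07109719e-04, -5.20382488e+01,  4.64813697e+01,  1.59503182e-02,
       -3.69319177e-04, -7.44090016e-06]), 'ee_pos': array([ 0.23157543, -0.49862072,  0.23056605]), 'tcp_rot': array([-1.79999340e+02,  7.80566097e-02, -6.50897216e+01]), 'wrist_force': array([ 0.40874028, -0.32787866, -0.23420936]), 'torque': array([-0.02914501, -0.09794028,  0.01481877]), 'opening': 0.08522301324384206}
-0.0187
side [[465.50684965   0.         253.07979634]
 [  0.         465.50684965 197.33026576]
 [  0.           0.           1.        ]] [ 0.51674118 -0.73255496  0.71763891] [-128.68552749   -0.87450329   -6.20426806]
top [[375.21399982   0.         259.16362437]
 [  0.         375.21399982 192.62301893]
 [  0.           0.           1.        ]] [0.47542916 0.01438489 0.90969523] [-168.1722057     0.28556894  -97.5034052 ]
wrist [[279.36148925   0.         257.35178796]
 [  0.         279.36148925 190.39505075]
 [  0.           0.           1.        ]] [ 0.29437697 -0.46961174  0.37322543] [ 1.64105932e+02 -4.78788589e-03 -6.50860141e+01]
```

View pics/side0.png

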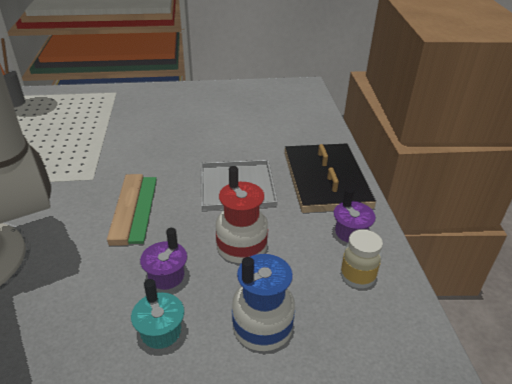

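View pics/top0.png

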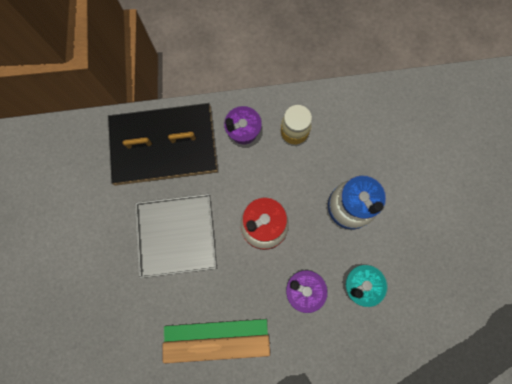

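View pics/wrist0.png

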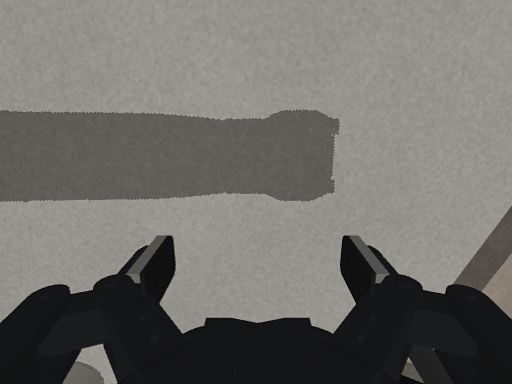

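The side view has the red cap flange near (242,195) with its handle top near (233,172). In the top view the flange is near (264,219), the handle near (251,227) and the tray near (176,236). I'll segment and triangulate next.

```bash
cat > h.py <<'E'
import numpy as np, cv2
from scipy.spatial.transform import Rotation as R
from scipy.optimize import least_squares
def P(c):
    Rm=R.from_euler('xyz',c["orientation"],degrees=True).as_matrix(); return np.array(c["K"]),Rm,np.array(c["origin"])
def proj(c,X):
    K,Rm,o=P(c); v=(np.atleast_2d(X)-o)@Rm; v=v@K.T; return v[:,:2]/v[:,2:]
def ray(c,px):
    K,Rm,o=P(c); d=Rm@np.linalg.solve(K,[px[0],px[1],1]); return o,d
def onz(c,px,z):
    o,d=ray(c,px); return o+d*(z-o[2])/d[2]
def tri(obs):
    A=[];b=[]
    for c,px in obs:
        o,d=ray(c,px); d=d/np.linalg.norm(d); M=np.eye(3)-np.outer(d,d); A.append(M);b.append(M@o)
    X=np.linalg.lstsq(np.vstack(A),np.hstack(b),rcond=None)[0]
    return X,[proj(c,X)[0]-px for c,px in obs]
E
python3 - <<'E'
from h import *
from workcell import viewer
for n,(x,y,w,h) in dict(side=(190,150,110,90),top=(120,180,180,110)).items():
    im=cv2.imread(f"pics/{n}0.png")[y:y+h,x:x+w]
    s=4 if n=="top" else 6
    cv2.imwrite(f"pics/{n}z.png",cv2.resize(im,None,fx=s,fy=s,interpolation=cv2.INTER_NEAREST))
E
```

```text
(no output)
```

View pics/sidez.png

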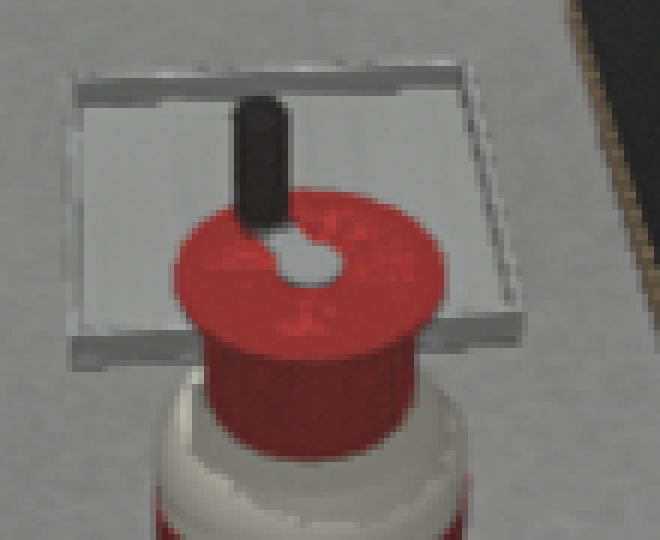

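View pics/topz.png

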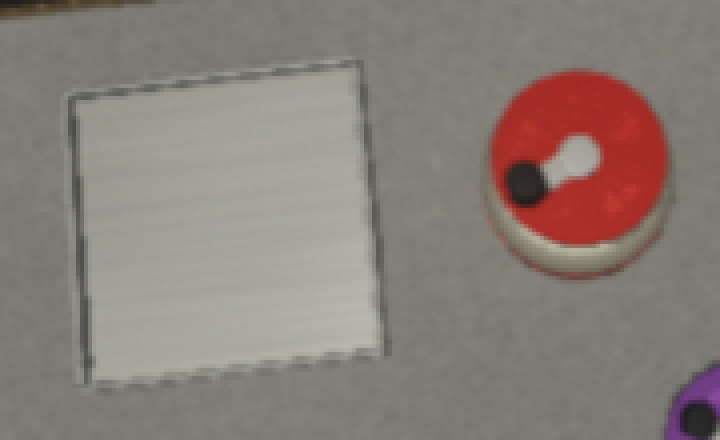

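```bash
cat > m1.py <<'E'
from h import *
import numpy as np
from workcell import viewer
T=viewer.camera("top");S=viewer.camera("side")
print("flange",tri([(S,(241.2,194.6)),(T,(264.4,218.9))]))
print("knobtop",tri([(S,(233.2,167.3)),(T,(251,225.5))]))
# fit model: axis x,y, angle; ztop flange 0.1425
tc=np.array([(66,94),(360,60),(388,353),(80,385)])/4+[120,180]-.5
cs=np.array([onz(T,p,.018) for p in tc]);print(cs,cs.mean(0))
sc=np.array([(70,75),(465,62),(522,315),(70,340)])/6+[190,150]-.5
cs2=np.array([onz(S,p,.018) for p in sc]);print(cs2,cs2.mean(0))
# all objects seg
for n,C,px,z in [("blueflange",T,(364,197),.1425),("blueknob",T,(376,208),.187),("purple1",T,(307,292),.055),("purpleknob1",T,(295,286),.1),("teal",T,(367,285),.055),("purple2",T,(243,125),.055),("jar",T,(297,120),.09)]:
    print(n,onz(C,px,z))
E
python3 m1.py
```

```text
flange (array([ 0.57998277, -0.00631502,  0.14056725]), [array([-0.3520731 ,  0.06096728]), array([-0.0516576 , -0.34249082])])
knobtop (array([0.56549762, 0.02234093, 0.18763505]), [array([-0.94691872,  0.15296778]), array([-0.14413829, -0.97443347])])
[[0.67493167 0.29299062 0.018     ]
 [0.67240038 0.11450881 0.018     ]
 [0.49680434 0.11638983 0.018     ]
 [0.50206314 0.29586685 0.018     ]] [0.58654988 0.20493903 0.018     ]
[[0.50098261 0.29611291 0.018     ]
 [0.6762603  0.29129288 0.018     ]
 [0.67536516 0.11239276 0.018     ]
 [0.49703725 0.11293176 0.018     ]] [0.58741133 0.20318258 0.018     ]
blueflange [ 0.59727665 -0.21786105  0.1425    ]
blueknob [ 0.56564881 -0.22344106  0.187     ]
purple1 [ 0.41773901 -0.0800473   0.055     ]
purpleknob1 [ 0.43607018 -0.05207309  0.1       ]
teal [ 0.41526388 -0.21378918  0.055     ]
purple2 [0.82429834 0.01217171 0.055     ]
jar [ 0.80561353 -0.11371712  0.09      ]
```

```bash
python3 -m handwheel '[[0,0.022,0.035,0.006,6],[0,0.044,0.07,0.012,12],[0,0.066,0.104,0.018,18],[0,0.089,0.139,0.024,25],[0,0.111,0.174,0.03,31]]' 40
python3 -m handwheel '[[0,0.022,0.035,0,6],[0,0.044,0.07,0,12],[0,0.066,0.104,0,18],[0,0.089,0.139,0,25],[0,0.111,0.174,0,31]]'
```

```text
time: 0.75
ee_pos: [0.3432, -0.3233, 0.2612]
tcp_rot: [-180.0, 0.0, -33.8]
wrist_force: [0.3, -0.3, 0.1]
opening: 0.0851
time: 1.25
ee_pos: [0.4548, -0.1477, 0.2612]
tcp_rot: [180.0, 0.0, -2.5]
wrist_force: [0.7, -1.0, -1.1]
opening: 0.0857
```

```bash
python3 -m handwheel '[[0,0.022,0.034,0,6],[0,0.044,0.068,0,12],[0,0.066,0.102,0,18],[0,0.089,0.136,0,24],[0,0.111,0.170,0,29.5]]'; python3 - <<'E'
from workcell import viewer
import cv2
c=viewer.camera("wrist"); cv2.imwrite("pics/w1.png",c["color"]); print(c["origin"],c["orientation"])
E
```

```text
time: 1.75
ee_pos: [0.5666, 0.024, 0.2612]
tcp_rot: [180.0, 0.0, 27.2]
wrist_force: [1.1, -1.0, -0.2]
opening: 0.0855
[0.53466862 0.08565461 0.40370905] [1.64044449e+02 2.75942197e-02 2.72086716e+01]
```

View pics/w1.png

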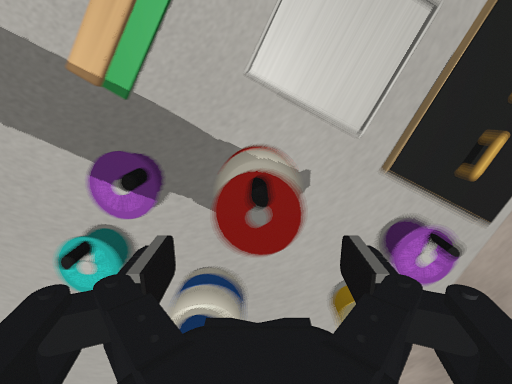

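```bash
python3 - <<'E'
from h import *
c=dict(K=[[279.36,0,257.35],[0,279.36,190.395],[0,0,1]],origin=[0.53466862,0.08565461,0.40370905],orientation=[164.044449,0.0276,27.2087])
print(proj(c,[[.5655,.0223,.1875],[.5655,.0223,.1425],[.580,-.0063,.1425]]))
im=cv2.imread("pics/w1.png")[140:260,200:320]
cv2.imwrite("pics/w1z.png",cv2.resize(im,None,fx=5,fy=5,interpolation=cv2.INTER_NEAREST))
E
```

```text
[[255.57499138 200.5903745 ]
 [255.88127856 186.18489379]
 [255.74627145 217.15148721]]
```

View pics/w1z.png

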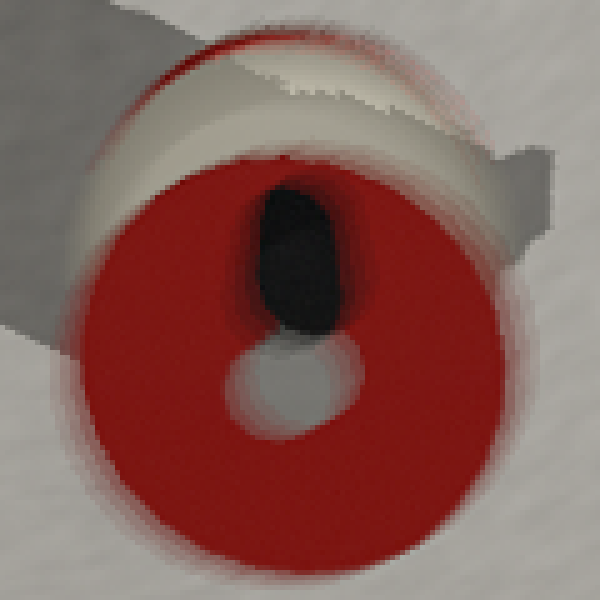

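```bash
python3 -m handwheel '[[0,0,0,-0.03,0],[0,0,0,-0.03,0],[0,0,0,-0.03,0]]'; python3 - <<'E'
from h import *
from workcell import viewer
c=viewer.camera("wrist"); im=c["color"]; cv2.imwrite("pics/w2.png",im)
print(c["origin"],c["orientation"],proj(c,[[.5655,.0223,.1875],[.5655,.0223,.1425],[.580,-.0063,.1425]]))
cv2.imwrite("pics/w2z.png",cv2.resize(im[150:270,200:320],None,fx=5,fy=5,interpolation=cv2.INTER_NEAREST))
E
```

```text
time: 2.1
ee_pos: [0.5682, 0.0278, 0.2297]
tcp_rot: [-179.9, 0.1, 27.7]
wrist_force: [0.1, -0.1, 0.6]
opening: 0.0855
[0.53610265 0.08904471 0.37242781] [1.64179174e+02 7.93884032e-02 2.76539528e+01] [[250.7369479  218.0666416 ]
 [251.99724653 198.87925312]
 [251.70318267 233.08047989]]
```

View pics/w2z.png

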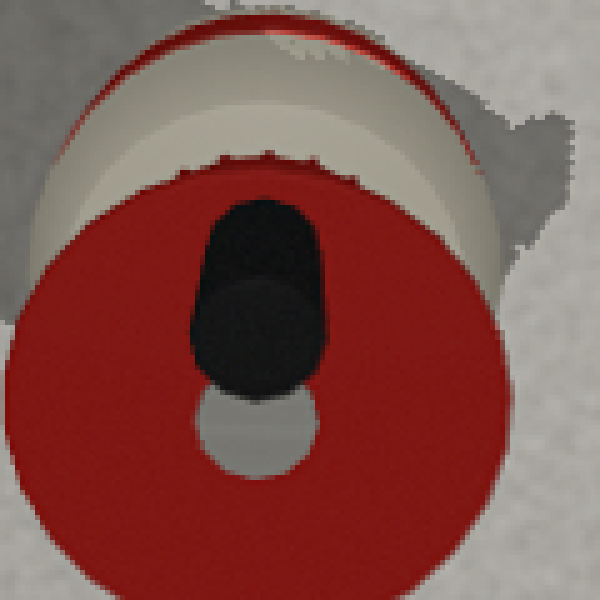

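The settled view shows the knob top at (251,217), within 1 px of the prediction. Next I correct xy, descend and grip.

```bash
python3 -m handwheel '[[0,-0.0027,-0.0055,-0.02,-0.7],[0,-0.0027,-0.0055,-0.045,-0.7],[0,-0.0027,-0.0055,-0.065,-0.7],[0,-0.0027,-0.0055,-0.077,-0.7],[0,-0.0027,-0.0055,-0.077,-0.7]]'; python3 -m handwheel '[[0,0,0,0,0],[0,0,0,0,0]]'
```

```text
time: 2.65
ee_pos: [0.5654, 0.0216, 0.1534]
tcp_rot: [-179.9, 0.0, 26.9]
wrist_force: [0.2, 0.3, -0.7]
opening: 0.0854
time: 2.85
ee_pos: [0.566, 0.0215, 0.155]
tcp_rot: [-179.9, -0.1, 26.9]
wrist_force: [-0.8, -0.6, -0.1]
opening: 0.0854
```

```bash
python3 -m handwheel '[[1,0,0.0007,-0.001,0],[1,0,0.0007,-0.0025,0],[1,0,0.0007,-0.0025,0],[1,0,0.0007,-0.0025,0],[1,0,0.0007,-0.0025,0]]' 40; python3 -m handwheel '[[1,0,0,0,0],[1,0,0,0,0],[1,0,0,0,0]]'; python3 - <<'E'
from h import *
from workcell import viewer
for n in ["side","wrist"]:
    c=viewer.camera(n); cv2.imwrite(f"pics/{n}3.png",c["color"])
E
```

```text
time: 3.35
ee_pos: [0.566, 0.0222, 0.1526]
tcp_rot: [-180.0, -0.1, 26.9]
wrist_force: [-0.2, -1.1, 1.4]
opening: 0.0189
time: 3.65
ee_pos: [0.566, 0.0222, 0.1526]
tcp_rot: [-180.0, -0.1, 26.9]
wrist_force: [-0.1, -0.3, 0.3]
opening: 0.0189
```

View pics/side3.png

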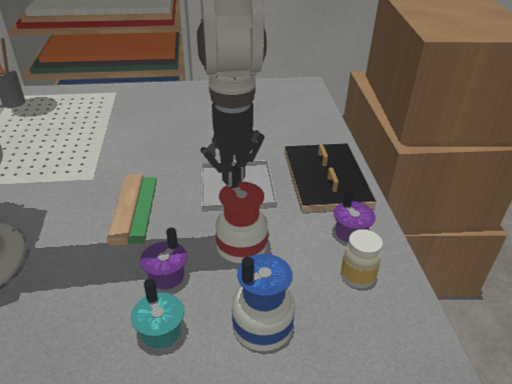

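View pics/wrist3.png

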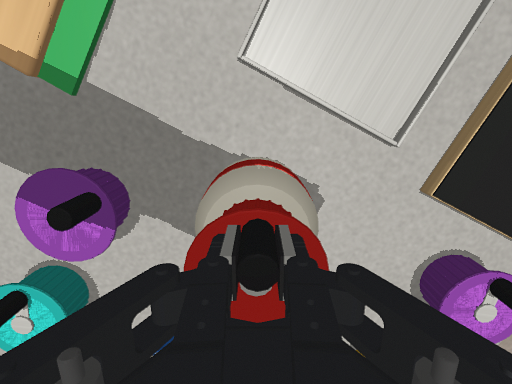

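Gripped: the opening is 18.9 mm and the wrist view shows the handle between the pads at (258,255). I'll compute the winding rows for each call from the measured pose.

```bash
cat > wind.py <<'E'
import sys, numpy as np
from workcell import get_obs
cx,cy=float(sys.argv[3]),float(sys.argv[4]); a0=float(sys.argv[1]); st=float(sys.argv[2])
p=get_obs()["ee_pos"]
print("now turned-angle mod360", np.degrees(np.arctan2(p[1]-cy,p[0]-cx))%360, "r",np.hypot(p[1]-cy,p[0]-cx), "z",p[2])
for k in range(1,6):
    t=a0+k*st; a=np.radians(116.3+t)
    X=np.array([cx+.032*np.cos(a),cy+.032*np.sin(a),.1526+.007*min(t,740)/360])
    print(np.round(X-p,4).tolist())
E
python3 wind.py 0 24 .580 -.0063
```

```text
now turned-angle mod360 116.18476456911803 r 0.03171543042336361 z 0.15258587762702605
[-0.0106, -0.008, 0.0005]
[-0.0168, -0.0198, 0.0009]
[-0.0177, -0.0331, 0.0014]
[-0.0131, -0.0456, 0.0019]
[-0.0038, -0.0551, 0.0023]
```

```bash
python3 -m handwheel '[[1,-0.0106,-0.008,0.0005,0],[1,-0.0168,-0.0198,0.0009,0],[1,-0.0177,-0.0331,0.0014,0],[1,-0.0131,-0.0456,0.0019,0],[1,-0.0038,-0.0551,0.0023,0]]' 40; python3 wind.py 120 24 .580 -.0063
```

```text
time: 4.25
ee_pos: [0.5623, -0.0346, 0.155]
tcp_rot: [-180.0, -0.1, 26.8]
wrist_force: [-0.1, 0.4, -1.0]
opening: 0.0186
now turned-angle mod360 237.93992990811273 r 0.03335691887778816 z 0.15504030380915756
[0.0123, -0.0033, 0.0004]
[0.0256, -0.0027, 0.0008]
[0.0375, 0.0032, 0.0013]
[0.046, 0.0134, 0.0018]
[0.0496, 0.0262, 0.0022]
```

```bash
python3 -m handwheel '[[1,0.0123,-0.0033,0.0004,0],[1,0.0256,-0.0027,0.0008,0],[1,0.0375,0.0032,0.0013,0],[1,0.046,0.0134,0.0018,0],[1,0.0496,0.0262,0.0022,0]]'; python3 wind.py 240 24 .580 -.0063;  python3 - <<'E'
from h import *
from workcell import viewer
for n in ["side","wrist"]:
    c=viewer.camera(n); cv2.imwrite(f"pics/{n}4.png",c["color"])
    if n=="side": cv2.imwrite("pics/side4z.png",cv2.resize(c["color"][130:280,180:330],None,fx=4,fy=4))
E
```

```text
time: 4.75
ee_pos: [0.6127, -0.0087, 0.1569]
tcp_rot: [-180.0, -0.0, 26.7]
wrist_force: [-2.2, -1.3, 0.6]
opening: 0.019
now turned-angle mod360 355.7227117597589 r 0.03278899959767594 z 0.15692938463089262
[-0.0027, 0.0135, 0.0008]
[-0.0098, 0.0248, 0.0013]
[-0.0209, 0.0322, 0.0017]
[-0.034, 0.0344, 0.0022]
[-0.0469, 0.0311, 0.0027]
```

View pics/side4z.png

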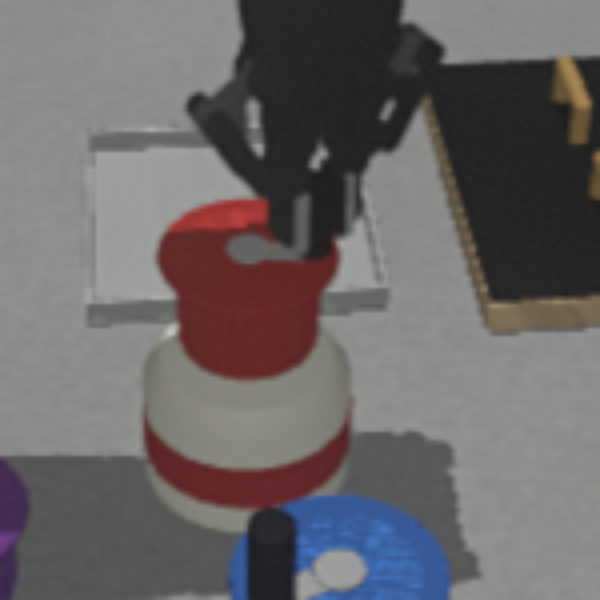

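View pics/wrist4.png

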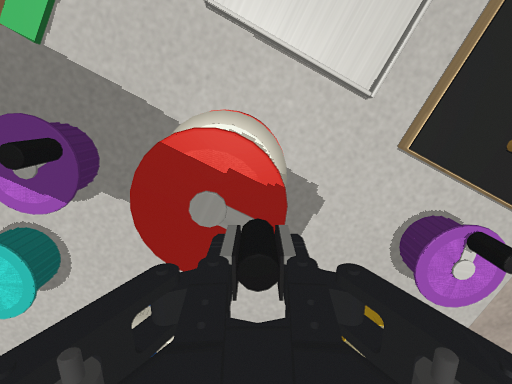

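The cap has turned with the handle: the handle now sits to the right of the hub and is still between the pads. I'll carry on winding. The camera settle moved the pose slightly, so I recompute the rows first.

```bash
python3 wind.py 240 24 .580 -.0063
```

```text
now turned-angle mod360 358.959656606156 r 0.0326224097798597 z 0.15723966060981792
[-0.0026, 0.0117, 0.0005]
[-0.0097, 0.0229, 0.001]
[-0.0208, 0.0303, 0.0014]
[-0.0339, 0.0326, 0.0019]
[-0.0468, 0.0293, 0.0024]
```

```bash
python3 -m handwheel '[[1,-0.0026,0.0117,0.0005,0],[1,-0.0097,0.0229,0.001,0],[1,-0.0208,0.0303,0.0014,0],[1,-0.0339,0.0326,0.0019,0],[1,-0.0468,0.0293,0.0024,0]]'; python3 wind.py 360 24 .580 -.0063
```

```text
time: 5.35
ee_pos: [0.5645, 0.0234, 0.1596]
tcp_rot: [-180.0, -0.1, 26.9]
wrist_force: [2.4, -3.1, -0.9]
opening: 0.019
now turned-angle mod360 117.63505993305763 r 0.03347679129626755 z 0.15961610436074575
[-0.0091, -0.0092, 0.0005]
[-0.0153, -0.021, 0.0009]
[-0.0161, -0.0343, 0.0014]
[-0.0115, -0.0468, 0.0019]
[-0.0022, -0.0563, 0.0023]
```

```bash
python3 -m handwheel '[[1,-0.0091,-0.0092,0.0005,0],[1,-0.0153,-0.021,0.0009,0],[1,-0.0161,-0.0343,0.0014,0],[1,-0.0115,-0.0468,0.0019,0],[1,-0.0022,-0.0563,0.0023,0]]'; python3 wind.py 480 24 .580 -.0063
```

```text
time: 5.85
ee_pos: [0.5627, -0.0344, 0.162]
tcp_rot: [-180.0, -0.1, 26.9]
wrist_force: [0.6, 0.9, -0.8]
opening: 0.0187
now turned-angle mod360 238.36335283043104 r 0.033062269828568275 z 0.16204695230874927
[0.012, -0.0034, 0.0004]
[0.0252, -0.0029, 0.0008]
[0.0372, 0.003, 0.0013]
[0.0457, 0.0133, 0.0018]
[0.0493, 0.0261, 0.0022]
```

```bash
python3 -m handwheel '[[1,0.012,-0.0034,0.0004,0],[1,0.0252,-0.0029,0.0008,0],[1,0.0372,0.003,0.0013,0],[1,0.0457,0.0133,0.0018,0],[1,0.0493,0.0261,0.0022,0]]'; python3 wind.py 600 24 .580 -.0063
```

```text
time: 6.35
ee_pos: [0.6128, -0.0087, 0.1639]
tcp_rot: [-180.0, -0.1, 26.8]
wrist_force: [-3.7, -1.7, 2.0]
opening: 0.0188
now turned-angle mod360 355.85068999576765 r 0.03289854033479902 z 0.16387388705589584
[-0.0028, 0.0135, 0.0009]
[-0.0099, 0.0247, 0.0013]
[-0.021, 0.0321, 0.0018]
[-0.0341, 0.0344, 0.0023]
[-0.047, 0.0311, 0.0027]
```

```bash
python3 -m handwheel '[[1,-0.0028,0.0135,0.0009,0],[1,-0.0099,0.0247,0.0013,0],[1,-0.021,0.0321,0.0018,0],[1,-0.0341,0.0344,0.0023,0],[1,-0.047,0.0311,0.0027,0]]'; python3 wind.py 720 23 .580 -.0063
```

```text
time: 6.85
ee_pos: [0.5646, 0.0235, 0.1666]
tcp_rot: [180.0, -0.1, 26.9]
wrist_force: [1.2, -3.4, -0.5]
opening: 0.0184
now turned-angle mod360 117.41924576296796 r 0.033535023757980724 z 0.166645155367497
[-0.0088, -0.0089, 0.0003]
[-0.015, -0.02, 0.0003]
[-0.0164, -0.0327, 0.0003]
[-0.0127, -0.0449, 0.0003]
[-0.0046, -0.0547, 0.0003]
```

```bash
python3 wind.py 720 18 .580 -.0063
```

```text
now turned-angle mod360 117.41924576296796 r 0.033535023757980724 z 0.166645155367497
[-0.0069, -0.0069, 0.0003]
[-0.0129, -0.0149, 0.0003]
[-0.0161, -0.0244, 0.0003]
[-0.0162, -0.0344, 0.0003]
[-0.0132, -0.0439, 0.0003]
```

```bash
python3 -m handwheel '[[1,-0.0069,-0.0069,0.0003,0],[1,-0.0129,-0.0149,0.0006,0],[1,-0.0161,-0.0244,0.001,0],[1,-0.0162,-0.0344,0.0014,0],[1,-0.0132,-0.0439,0.0017,0]]'; python3 -m handwheel '[[1,0,0,0,0],[1,0,0,0.001,0]]' 70; python3 - <<'E'
from h import *
from workcell import viewer
for n in ["side","wrist"]:
    c=viewer.camera(n); cv2.imwrite(f"pics/{n}5.png",c["color"])
    if n=="side": cv2.imwrite("pics/side5z.png",cv2.resize(c["color"][130:280,180:330],None,fx=4,fy=4))
E
```

```text
time: 7.35
ee_pos: [0.5513, -0.0214, 0.1684]
tcp_rot: [-180.0, -0.1, 26.9]
wrist_force: [0.0, 1.4, -0.5]
opening: 0.0192
time: 7.55
ee_pos: [0.5515, -0.0219, 0.1691]
tcp_rot: [-180.0, -0.1, 26.8]
wrist_force: [-0.3, 0.1, -1.3]
opening: 0.0181
```

View pics/side5z.png

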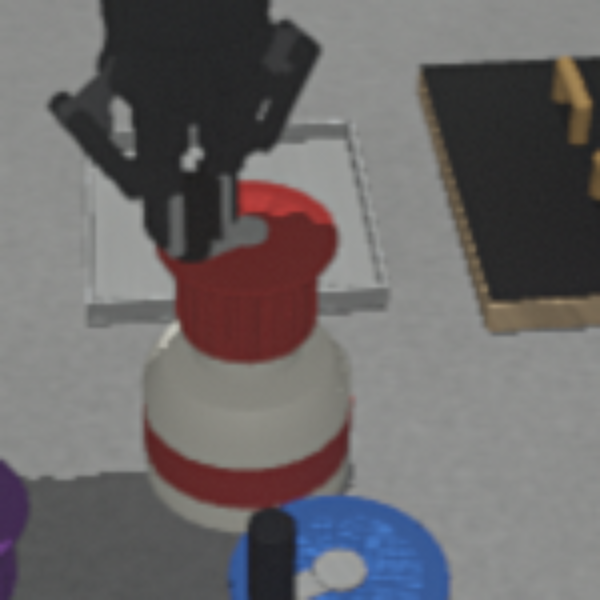

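View pics/wrist5.png

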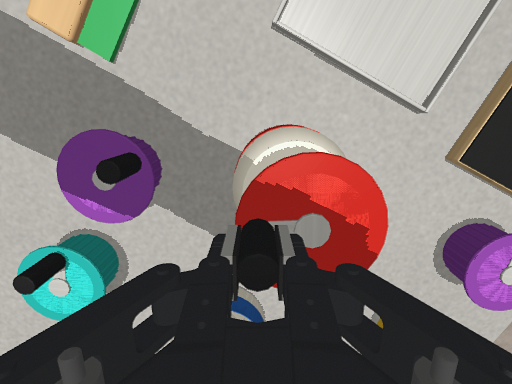

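The cap has risen and the handle is in line with the jaws, left of the hub at (312,230). I'll lift gently and watch the force.

```bash
python3 -m handwheel '[[1,0,0,0.002,0],[1,0,0,0.004,0],[1,0,0,0.007,0],[1,0,0,0.01,0],[1,0,0,0.012,0]]' 70;python3 -m handwheel '[[1,0,0,0.005,0],[1,0,0,0.01,0],[1,0,0,0.015,0],[1,0,0,0.02,0],[1,0,0,0.025,0]]'; python3 -m handwheel '[[1,0,0,0.008,0],[1,0,0,0.016,0],[1,0,0,0.024,0],[1,0,0,0.03,0],[1,0,0,0.033,0]]';python3 -m handwheel '[[1,0,0,0,0],[1,0,0,0,0]]'; python3 - <<'E'
from h import *
from workcell import viewer
for n in ["side","wrist"]:
    c=viewer.camera(n); cv2.imwrite(f"pics/{n}6.png",c["color"])
    if n=="side": cv2.imwrite("pics/side6z.png",cv2.resize(c["color"][100:280,150:330],None,fx=3.3,fy=3.3))
E
```

```text
time: 8.15
ee_pos: [0.5515, -0.0213, 0.1818]
tcp_rot: [-180.0, -0.1, 26.9]
wrist_force: [-0.8, -0.6, -1.2]
opening: 0.0183
time: 8.65
ee_pos: [0.5516, -0.0213, 0.2073]
tcp_rot: [-180.0, -0.1, 26.9]
wrist_force: [0.3, -0.3, -0.6]
opening: 0.0183
time: 9.15
ee_pos: [0.5518, -0.0213, 0.2411]
tcp_rot: [180.0, -0.2, 26.9]
wrist_force: [0.8, -0.1, -1.7]
opening: 0.0185
time: 9.35
ee_pos: [0.5518, -0.0213, 0.241]
tcp_rot: [180.0, -0.2, 26.9]
wrist_force: [0.5, 0.2, -2.0]
opening: 0.0182
```

View pics/side6z.png

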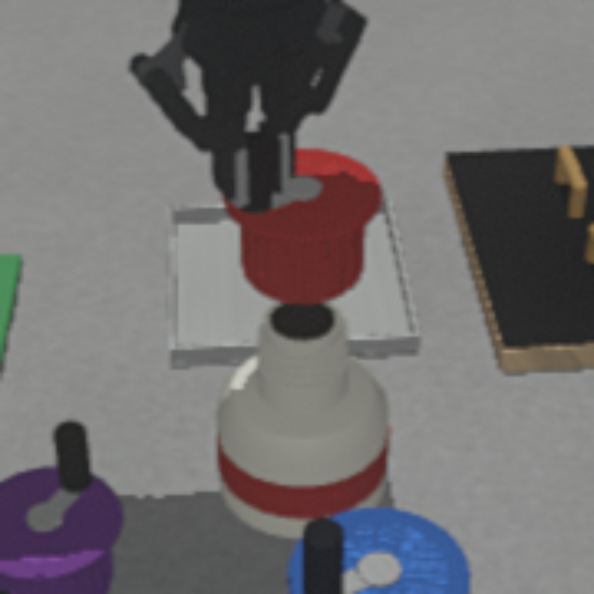

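View pics/wrist6.png

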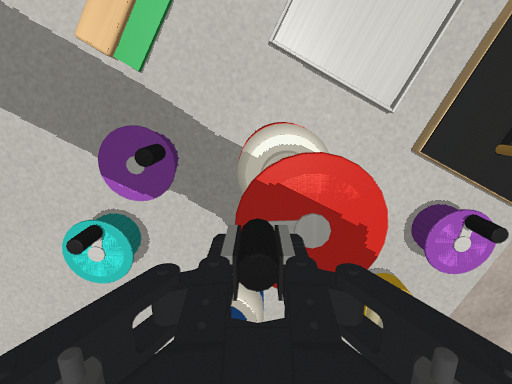

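The cap hangs upright, clear of the neck. Now I move it over the tray.

```bash
python3 -m handwheel '[[1,0,0.008,0.005,0],[1,0.001,0.022,0.01,0],[1,0.002,0.042,0.01,0],[1,0.003,0.064,0.01,0],[1,0.003,0.086,0.01,0]]' 70;python3 -m handwheel '[[1,0.001,0.022,0,0],[1,0.002,0.044,0,0],[1,0.003,0.066,0,0],[1,0.003,0.084,0,0],[1,0.003,0.098,0,0]]'; python3 -m handwheel '[[1,0,0.012,0,0],[1,0.001,0.02,0,0],[1,0.001,0.024,0,0],[1,0.001,0.024,0,0]]';python3 -m handwheel '[[1,0,0,0,0],[1,0,0,0,0]]'; python3 - <<'E'
from h import *
from workcell import viewer
for n in ["side","wrist","top"]:
    c=viewer.camera(n); cv2.imwrite(f"pics/{n}7.png",c["color"])
    if n=="side": cv2.imwrite("pics/side7z.png",cv2.resize(c["color"][100:280,150:330],None,fx=3.3,fy=3.3))
E
```

```text
time: 9.95
ee_pos: [0.5547, 0.0666, 0.2512]
tcp_rot: [-180.0, -0.2, 26.9]
wrist_force: [1.1, 0.2, -1.1]
opening: 0.0184
time: 10.45
ee_pos: [0.5574, 0.1667, 0.2515]
tcp_rot: [-180.0, -0.2, 27.0]
wrist_force: [-0.5, -0.0, -2.2]
opening: 0.0185
time: 10.85
ee_pos: [0.5585, 0.191, 0.2515]
tcp_rot: [-180.0, -0.2, 27.0]
wrist_force: [-0.2, -0.2, -1.7]
opening: 0.0181
time: 11.05
ee_pos: [0.5585, 0.1904, 0.2516]
tcp_rot: [-180.0, -0.2, 26.9]
wrist_force: [-0.1, -0.4, -1.4]
opening: 0.0183
```

View pics/side7z.png

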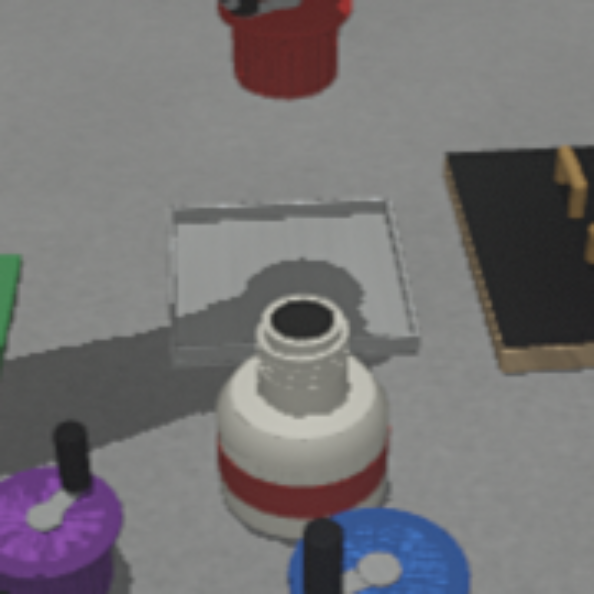

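View pics/wrist7.png

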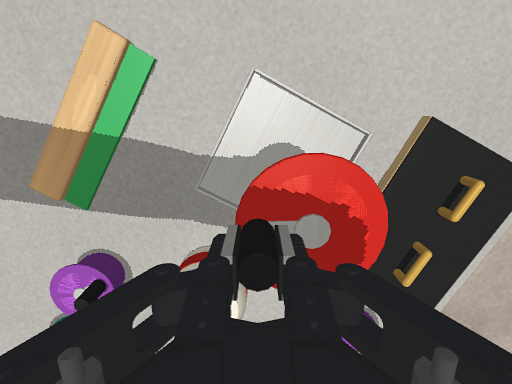

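View pics/top7.png

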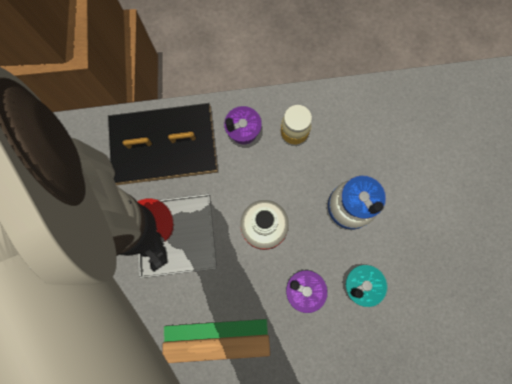

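The cap hangs over the tray with its offset to the gripper unchanged, so its axis is at about (0.587, 0.205). Next I lower it.

```bash
python3 - <<'E'
from h import *
from workcell import viewer
c=viewer.camera("side"); print(proj(c,[[.587,.205,.186],[.587,.205,.2415]]))
E
python3 -m handwheel '[[1,0,0,-0.01,0],[1,0,0,-0.025,0],[1,0,0,-0.045,0],[1,0,0,-0.062,0],[1,0,0,-0.075,0]]' 70;python3 -m handwheel '[[1,0,0,-0.015,0],[1,0,0,-0.032,0],[1,0,0,-0.048,0],[1,0,0,-0.06,0],[1,0,0,-0.068,0]]'; python3 -m handwheel '[[1,0,0,-0.006,0],[1,0,0,-0.012,0],[1,0,0,-0.017,0],[1,0,0,-0.02,0],[1,0,0,-0.02,0]]'; python3 - <<'E'
from h import *
from workcell import viewer
for n in ["side"]:
    c=viewer.camera(n); cv2.imwrite(f"pics/{n}8.png",c["color"])
    cv2.imwrite("pics/side8z.png",cv2.resize(c["color"][70:250,150:330],None,fx=3.3,fy=3.3))
E
```

```text
[[235.78333596 121.84894027]
 [235.58384033  99.74600942]]
time: 11.75
ee_pos: [0.558, 0.1904, 0.1746]
tcp_rot: [-180.0, -0.1, 26.9]
wrist_force: [-0.1, -0.4, -1.8]
opening: 0.0181
time: 12.25
ee_pos: [0.5577, 0.1902, 0.1053]
tcp_rot: [-180.0, -0.0, 26.9]
wrist_force: [0.1, -0.7, -0.6]
opening: 0.0186
time: 12.75
ee_pos: [0.5576, 0.1902, 0.0851]
tcp_rot: [-180.0, -0.0, 26.9]
wrist_force: [0.3, -0.3, -1.6]
opening: 0.0184
```

View pics/side8z.png

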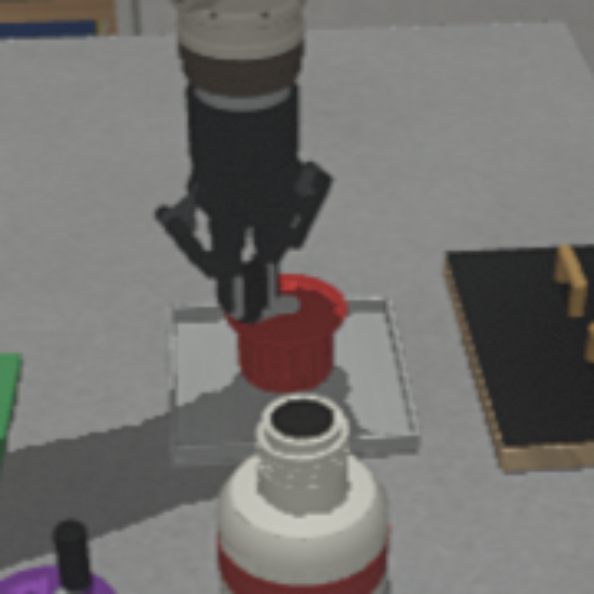

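```bash
python3 -m handwheel '[[1,0,0,-0.003,0],[1,0,0,-0.006,0],[1,0,0,-0.009,0],[1,0,0,-0.011,0],[1,0,0,-0.012,0]]';python3 -m handwheel '[[1,0,0,-0.001,0],[1,0,0,-0.002,0],[1,0,0,-0.003,0]]'
```

```text
time: 13.3
ee_pos: [0.5576, 0.1902, 0.0731]
tcp_rot: [-180.0, -0.0, 26.9]
wrist_force: [-0.2, -0.2, -1.2]
opening: 0.0183
time: 13.6
ee_pos: [0.5576, 0.1902, 0.0701]
tcp_rot: [-180.0, -0.0, 26.9]
wrist_force: [-0.5, -0.3, -0.7]
opening: 0.0183
```

```bash
python3 -m handwheel '[[1,0,0,-0.0005,0],[1,0,0,-0.001,0],[1,0,0,-0.001,0]]';python3 -m handwheel '[[1,0,0,-0.0005,0],[1,0,0,-0.001,0],[1,0,0,-0.001,0]]'
```

```text
time: 13.9
ee_pos: [0.5579, 0.1903, 0.0699]
tcp_rot: [-180.0, -0.1, 26.9]
wrist_force: [-1.7, -0.6, 5.9]
opening: 0.0183
time: 14.2
ee_pos: [0.5583, 0.1905, 0.0699]
tcp_rot: [-180.0, -0.2, 26.9]
wrist_force: [-1.8, -1.5, 8.1]
opening: 0.0185
```

The cap is down on the floor with 8 N of contact force. I'll open and retreat straight up.

```bash
python3 -m handwheel '[[0.75,0,0,0.0002,0],[0.6,0,0,0.0002,0],[0.5,0,0,0.0002,0],[0.3,0,0,0.0002,0],[0.2,0,0,0.0002,0]]' 20; python3 -m handwheel '[[0,0,0,0.003,0],[0,0,0,0.01,0],[0,0,0,0.025,0],[0,0,0,0.05,0],[0,0,0,0.08,0]]'; python3 -m handwheel '[[0,0,0,0.03,0],[0,0,0,0.06,0],[0,0,0,0.09,0],[0,0,0,0.1,0],[0,0,0,0.1,0]]'; python3 -m handwheel '[[0,0,0,0,0],[0,0,0,0,0],[0,0,0,0,0]]'; python3 - <<'E'
from h import *
from workcell import viewer
for n in ["side","wrist"]:
    c=viewer.camera(n); cv2.imwrite(f"pics/{n}9.png",c["color"])
    if n=="side":
        cv2.imwrite("pics/side9z.png",cv2.resize(c["color"][100:250,150:300],None,fx=4,fy=4,interpolation=cv2.INTER_NEAREST))
        print(proj(c,[[.587,.205,.0595],[.587-.0285,.205-.0145,.1045]]))
    else: print(proj(c,[[.587,.205,.0595],[.587-.0285,.205-.0145,.1045]]))
E
```

```text
time: 14.7
ee_pos: [0.5582, 0.1904, 0.0698]
tcp_rot: [-180.0, -0.2, 26.9]
wrist_force: [0.5, 1.1, -0.0]
opening: 0.0681
time: 15.2
ee_pos: [0.5579, 0.1903, 0.1513]
tcp_rot: [-180.0, -0.1, 26.9]
wrist_force: [0.7, 0.6, 0.6]
opening: 0.0854
time: 15.7
ee_pos: [0.5585, 0.1905, 0.2535]
tcp_rot: [180.0, -0.3, 26.9]
wrist_force: [0.3, -0.1, 0.1]
opening: 0.085
time: 16.0
ee_pos: [0.5581, 0.1904, 0.2524]
tcp_rot: [-180.0, -0.2, 26.9]
wrist_force: [-0.0, 0.4, 0.8]
opening: 0.0854
[[236.19285182 167.22086463]
 [224.53859134 155.7254077 ]]
[[283.31513901 169.63395905]
 [257.32488784 178.22550601]]
```

View pics/side9z.png

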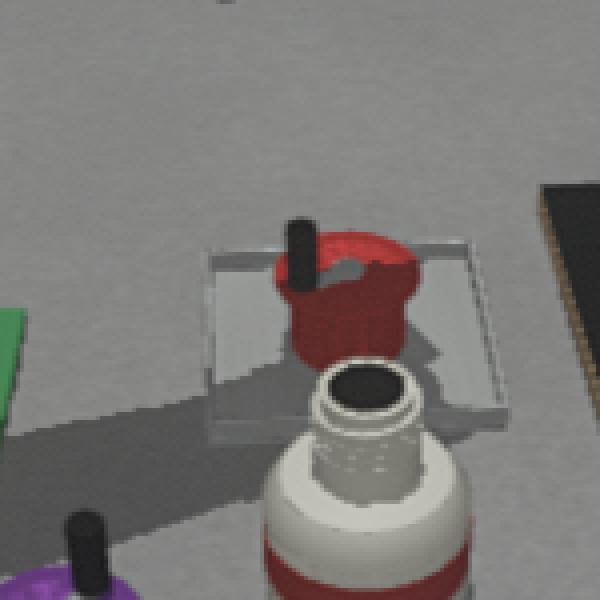

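View pics/wrist9.png

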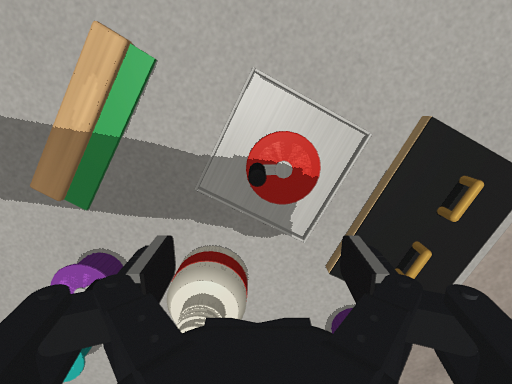

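The side and wrist views show the cap upright at the tray's centre. In the wrist image the hub is at (284,169), against a predicted (283,170). The handle top is at (257,178), as predicted. The gripper is well above it, so I'm handing in.

```bash
python3 -c "
from workcell import job_done,get_obs
o=get_obs();print(o['time'],o['wrist_force'],abs(o['qd']).max());print(job_done())"
```

```text
16.1 [-0.23507031 -0.23608047 -0.22882729] 0.3203475839782023
the job is handed in; nothing more can be done
None
```

The red cap is off its canister and standing upright in the steel tray. I handed the job in at 16.1 s of the 61 s allowed; no verdict is reported.

- **Unscrewing:** I gripped the crank handle and wound it about 2¼ turns anticlockwise, rising with the thread. I then lifted the cap clear of the neck, to about 0.175 m by my estimate from the tool height. Wrist force stayed below about 5 N in the readings while winding and lifting.
- **Setting down:** I lowered it slowly until it touched the tray floor with about 8 N, opened the gripper and backed straight up.
- **Last checks:** The wrist view put the hub within about 1 px of where a cap standing at the tray's centre should appear. The gripper was open and about 15 cm above the cap, with wrist force near zero.
- **Blue canister:** I never went near its cap, and the camera views taken during the job showed it in place. I did not measure its handle again at the end.
- **Disagreements:** None of the checks failed. The first wrist picture was about 4 px off because the arm was still moving, and a second one after it settled agreed.

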